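# Nudge the sample carrier home against the hidden stop in the measuring head

## Robot

A 7-joint arm with a two-finger parallel gripper is mounted at the origin on a cart in front of the work surface, level with it; the furniture and walls round the work are solid. World frame = base frame: x ahead of the robot, y to its left, z up, the work surface at z = 0. Lengths are in mm, angles in rad, forces in N, time in s.
With the tool pointing down it reaches from about 425 to 875 mm from the base axis. Payload 8.4 kg.
Tool frame: the origin (TCP) lies at the very end of the fingers, on their centre line; the grasp point (between the pads) lies 19 mm behind it; z points along the fingers, y is the direction in which the jaws open and shut (so a half turn about z gives the same grasp; the last joint's range is limited). The gripper opens to 87 mm and grips with 3 to 60 N. Pads are 19 mm wide; open, the fingers measure 117 mm over their backs; the gripper's body (75 mm by 190 mm) begins 51 mm behind the grasp point.
Start: joints at [-1.327, 0.333, 0.04, 1.465, -0.013, 1.343, -0.059], TCP at [218.482, 612.151, 222.546] pointing down, gripper open.
Joint ranges: [-2.58, 2.58], [-0.38, 2.09], [-1.3, 1.39], [0.25, 2.4], [-1.5, 4.64], [0.08, 2.09], [-2.65, 2.65]. Speed limits (rad/s): [2.22, 2.22, 2.79, 2.79, 3.14, 3.14, 3.14].

## Interface

Orientations are given as a rotation vector (axis times angle).
In Python, from cell import bot gives the robot as it stands.
- The arm moves only by the tool jog_arm, never from a script. Its argument "motion" is a list of rows, each a list of 2 entries, a list of its own where there are three numbers: the shift along the world's x, y, z in cm, then the turn about the world's z in rad. A call has 1 to 5 rows; each row shifts and turns the commanded pose from where the row before left it; what a row does not reach is not made up. A row lasts 1/8 s, in which the tool goes at most 62.5 mm and 10.7 degrees, less where a joint would pass 70% of its speed; a pose out of reach is approached as far as the arm can. A call with a gripper value outside its range is refused whole. "gripper" is the gripper command: -1 is shut, 1 is fully open, values between are in proportion, set as the call begins (left out, the last holds). The fingers move at their own pace and stop on an object; "force" is the grip in N (left out, the last holds). Time passes only in rows, so rows that do not move let the fingers close. It gives the time, the measured TCP pose, the force and the opening at its end, in the units of the state.
- bot.get_obs(): the state, without advancing time (a new reading comes with each control period).
- bot.camera(name): name is "scene" or "top"; returns a dict with "img" (384x512x3 uint8, red, green, blue), "fx", "fy", "cx", "cy" (pixels), "world_to_cam" (4x4, takes a point from world to camera coordinates). Camera axes: x right, y up, looking along -z (the intrinsics and any distortion apply to the point x, -y, -z); pixel columns grow to the right and rows downward; lengths in mm; the calibration is good to about 2 mm. A picture is of the moment at which its call begins. There is no depth.
- bot.close_job(): hands the job in, once; it reports no verdict.
The state is a dict: "time_s": time; "joint_pos": joint angles; "qd": joint speeds; "effort": joint torques, N m; "ee_pos": TCP position; "ee_rot": TCP orientation; "force": force on the tool from outside, world axes, zero at the start; "wrist_torque": the same for the moment, N m; "opening": finger opening in mm.
Only numpy, scipy, OpenCV 4.12 (cv2) and the standard library are available. Lean on these libraries where they do the work, as an engineer would, in place of code of your own. Each camera call takes 0.05 s, during which the arm holds its last target.

## Task

Take the short black-handled pusher out of its stand and, with the pusher, nudge the sample carrier along its guide into the grey measuring head, slowly and a little at a time, until it rests against the stop hidden inside; ease up as soon as you feel it, because the stop must not be pushed hard. Then stand the pusher back in its stand. Touch the carrier only with the pusher, and leave the vial and the little beaker where they stand.

Things in the scene. Friction and masses are not known exactly. Their poses are not given: they have to be found in the camera images.
- guide: Fixed aluminium guide on the bench: plate 260 (x) x 76 (y) x 8 mm with two rails along x, tops at z = 24, leaving a channel 33 mm wide (y = -16.5 to 16.5), floor at z = 8, open at the top and the near end. Origin: centre of its underside; x points along the channel into the measuring head, z up. The head covers x = 20 to 130 mm.
- head: Grey measuring head fixed on the guide: closed hood 110 long, 68 wide, top at z = 56 mm (flat knob to 62). Origin: at bench height under the middle of its mouth; x points inward, parallel to the guide's x. Hidden inside is the stop, a pin on the channel's axis; it is sprung: gives 3 mm against 0.9 to 1.4 N, then is rigid. More than 15 N damages it.
- head_mouth (a point): Middle of the head's open mouth (faces the near end of the guide), 22 mm above the bench; axes as the head's. The stop pin's tip stands 50 to 75 mm behind this point, set anew each time and not visible.
- carrier: Sample carrier: loose aluminium bar 110 long x 30 wide x 28 mm high, 0.56 to 0.88 kg, glass window on top, lying in the guide's channel with 1.5 mm play each side, front end already in the head's mouth. Origin: centre of its underside; x points into the head. Slides with dry friction of 1.5 to 6 N, does not coast. It is home when its front end presses on the stop pin; friction holds it there.
- carrier_rear (a point): Centre of the near (rear) end face of the carrier, where it is pushed: 55 mm behind the carrier's origin, 14 mm above its underside, 22 mm above the bench. Axes as the carrier's. When home this face still stands 35 to 60 mm outside the mouth.
- pusher_grip (a point): Centre of the handle of the pusher, a loose upright tool: black square handle 26 x 26 x 44 mm (this point half-way up it), below it a square steel shank 12 x 12 mm, 36 mm long. The shank's flat end is 58 mm below this point. z points up along the tool, x and y are square to the faces. 90 g.
- pusher_tip (a point): Centre of the flat lower end of the pusher's shank, 58 mm below pusher_grip; same axes.
- stand: Fixed grey block 75 x 75 x 46 mm with a square upright hole 17 x 17 mm, 40 mm deep, in the middle of its top. Origin: centre of its underside; x and y square to its faces and the hole's. The pusher stands in the hole with its handle's shoulder on the block's top: the pusher_tip is then 10 mm and the pusher_grip 68 mm above the bench.
- vial: Small clear vial with a white screw cap, 27 mm across, 58 mm high, standing to the right of the guide; leave alone. Origin: centre of its underside.
- beaker: Small clear beaker, 53 x 62 x 56 mm, standing between guide and stand; leave alone. Origin: centre of its underside.
There are look-alikes about, which are no part of the job. Of the things like the part that bears pusher_grip, leave any that is turquoise; of the rest the smaller one is meant. Leave any green or pink look-alike of the stand alone.

How it is judged:
By the outcome, as a careful person would: the job done as asked, in the order asked, and still so for the second after the job is handed in, with the robot touching nothing.
It also fails if it takes over 72 s, if anything falls off the work surface, if the arm or the gripper's body presses on something with over 40 N, if the wrist force passes 120 N, or if a joint passes its speed limit or range.

## Working session

There is one attempt and no reset: what is moved stays moved. The work goes in short steps, Python scripts to look and compute and a tool call to move; the robot and the scene stay as the last step left them, time stands still between calls to the robot, and variables do not carry over. Pictures are saved under pics/ and viewed, and the job is handed in when it is done.

Besides the shell and the picture viewer there is one more tool, called after "Call:" as name(argument=value, ...) on one line, values as JSON. jog_arm: Moves the arm, as the interface text tells. Its arguments: {"type":"object","properties":{"motion":{"type":"array","items":{"type":"array"}},"gripper":{"type":"number"},"force":{"type":"number"}},"required":["motion"]}

```bash
ls; mkdir -p pics; python3 - <<'E'
from cell import bot
import cv2
o=bot.get_obs()
print(o)
for n in("scene","top"):
    c=bot.camera(n); cv2.imwrite(f"pics/{n}0.png",cv2.cvtColor(c["img"],cv2.COLOR_RGB2BGR))
    print(n,c["fx"],c["fy"],c["cx"],c["cy"],c["world_to_cam"],[k for k in c])
    import pickle; pickle.dump(c,open(f"{n}0.pkl","wb"))
E
```

```text
pics
{'time_s': 0.0, 'joint_pos': array([-1.32720957,  0.33394346,  0.03984776,  1.46630468, -0.01340182,
        1.34330852, -0.05850328]), 'qd': array([-0.00091973,  0.00209673, -0.00032429, -0.00059282, -0.00028139,
       -0.00069675, -0.00067395]), 'effort': array([-8.36688123e-04, -6.56340909e+01,  1.33476589e+00, -4.03817260e+01,
       -5.97376353e-02,  4.42511088e-02,  1.34281472e-04]), 'ee_pos': array([218.32179019, 611.71630117, 221.62153306]), 'ee_rot': array([-5.35779069e-01, -3.09537990e+00,  2.65166738e-03]), 'force': array([ 0.21551353, -0.06288331, -0.89041788]), 'wrist_torque': array([ 0.0043422 ,  0.04042251, -0.0070045 ]), 'opening': 86.9137083811191}
scene 393.22797135300254 393.22797135300254 246.9325708075201 189.58094685916606 [[-6.41175728e-01 -7.67221403e-01 -1.62789712e-02  3.65095158e+02]
 [ 3.10145542e-01 -2.78479173e-01  9.08987950e-01 -2.05860391e+02]
 [-7.01928364e-01  5.77772160e-01  4.16504384e-01 -5.19795752e+02]
 [ 0.00000000e+00  0.00000000e+00  0.00000000e+00  1.00000000e+00]] ['img', 'fx', 'fy', 'cx', 'cy', 'world_to_cam']
top 356.1450501140541 356.1450501140541 252.68332030026116 188.34033153720785 [[-2.43216220e-02 -9.99312221e-01 -2.79918522e-02  4.43225787e+01]
 [ 9.82568146e-01 -2.90574391e-02  1.83617820e-01 -5.47245850e+02]
 [-1.84304903e-01 -2.30380191e-02  9.82599080e-01 -8.77025000e+02]
 [ 0.00000000e+00  0.00000000e+00  0.00000000e+00  1.00000000e+00]] ['img', 'fx', 'fy', 'cx', 'cy', 'world_to_cam']
```

View pics/scene0.png

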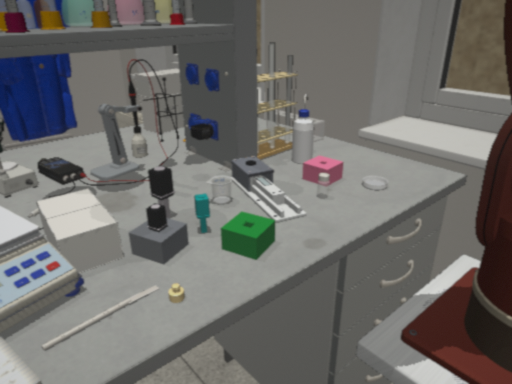

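View pics/top0.png

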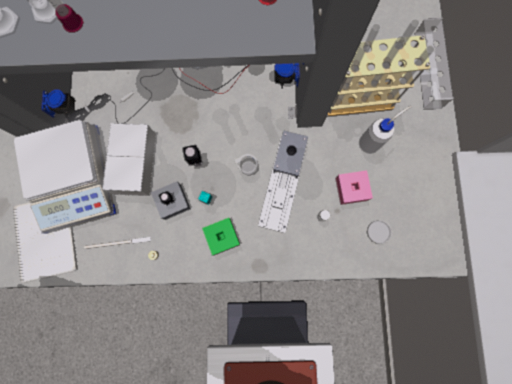

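```bash
python3 - <<'E'
import cv2
a=cv2.imread("pics/scene0.png")[150:270,115:315]; cv2.imwrite("pics/sc.png",cv2.resize(a,None,fx=4,fy=4,interpolation=cv2.INTER_CUBIC))
a=cv2.imread("pics/top0.png")[120:260,140:340]; cv2.imwrite("pics/tc.png",cv2.resize(a,None,fx=4,fy=4,interpolation=cv2.INTER_CUBIC))
E
```

```text
(no output)
```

View pics/sc.png

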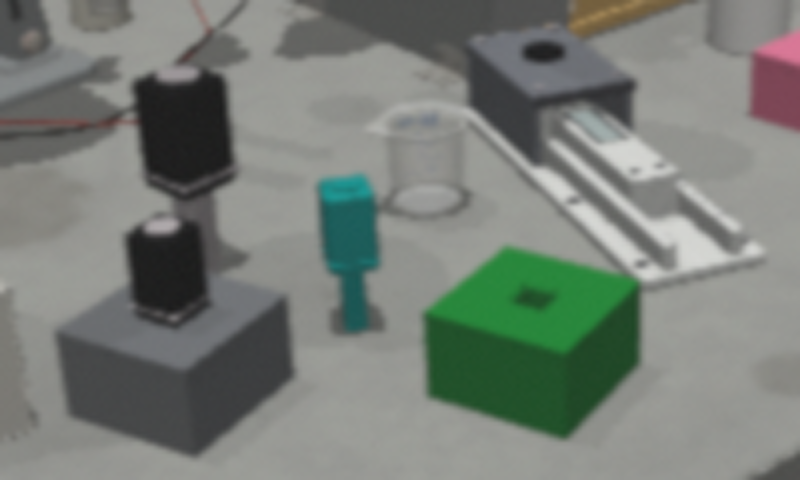

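View pics/tc.png

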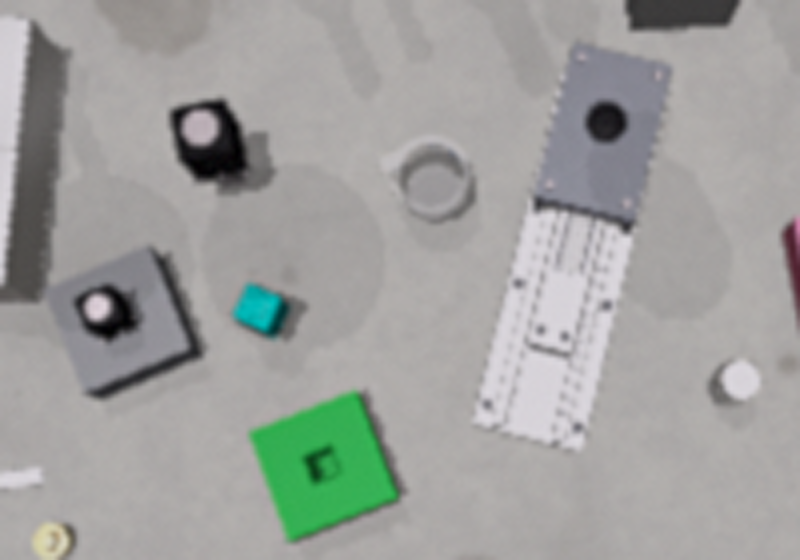

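```bash
cat > h.py <<'E'
import numpy as np,cv2,pickle
def load(n,i=0): return pickle.load(open(f"{n}{i}.pkl","rb"))
def ray(c,u,v):
    T=c["world_to_cam"];R=T[:3,:3];o=-R.T@T[:3,3]
    d=R.T@np.array([(u-c["cx"])/c["fx"],-(v-c["cy"])/c["fy"],-1.]);return o,d/np.linalg.norm(d)
def onz(c,u,v,z):
    o,d=ray(c,u,v);return o+d*(z-o[2])/d[2]
def proj(c,p):
    q=c["world_to_cam"]@np.append(p,1.);return np.array([c["cx"]+c["fx"]*q[0]/-q[2],c["cy"]-c["fy"]*q[1]/-q[2]])
def tri(r1,r2):
    (a,b),(c,d)=r1,r2
    s=np.linalg.lstsq(np.stack([b,-d],1),c-a,rcond=None)[0]
    p,q=a+b*s[0],c+d*s[1];return (p+q)/2,np.linalg.norm(p-q)
E
python3 - <<'E'
from h import *
t=load("top");s=load("scene")
print("cams",[ray(c,0,0)[0].round() for c in(t,s)])
I=t["img"].astype(int);hsv=cv2.cvtColor(t["img"],cv2.COLOR_RGB2HSV)
print("stand px",I[210,160],I[200,175],"bench",I[215,200],"head",I[150,280],"guide",I[220,275],"sd",I[200,188])
g=I.sum(2)/3
def cs(m,lo,box,name):
    x0,y0,x1,y1=box;mm=np.zeros_like(m,np.uint8);mm[y0:y1,x0:x1]=m[y0:y1,x0:x1]
    k,_=cv2.findContours(mm,cv2.RETR_EXTERNAL,cv2.CHAIN_APPROX_NONE)
    c=max(k,key=cv2.contourArea);r=cv2.minAreaRect(c);b=cv2.boxPoints(r)
    print(name,r);return b
b=cs((g<135),0,(148,178,192,222),"standtop")
for p in b: print(onz(t,*p,46)[:2].round(1))
b=cs((g>190),0,(255,165,305,240),"guide")
for p in b: print(p, onz(t,*p,8)[:2].round(1))
b=cs((g<150),0,(268,128,310,178),"head")
for p in b: print(p, onz(t,*p,56)[:2].round(1))
for nm,c,box in(("t",t,(150,185,182,215)),("s",s,(140,200,175,232))):
    G=c["img"].max(2); b=cs((G<50),0,box,"black "+nm)
E
```

```text
cams [array([377.,   8., 963.]), array([-67., 523., 410.])]
stand px [145 143 150] [111 109 114] bench [174 172 170] head [136 136 148] guide [214 210 216] sd [108 107 106]
standtop ((167.27587890625, 194.31036376953125), (45.16941452026367, 35.977962493896484), 66.80140686035156)
[578.7 323.6]
[614.8 235.8]
[501.8 187.3]
[467.1 273.3]
guide ((278.0588684082031, 201.76470947265625), (27.649057388305664, 55.78319549560547), 14.03624439239502)
[257.8824 225.4706] [454.9  19.1]
[271.4118  171.35295] [602.4 -22.1]
[298.23535 178.05882] [581.3 -94.7]
[284.70593 232.17647] [435.2 -51.8]
head ((290.11126708984375, 153.68203735351562), (27.754621505737305, 43.64313888549805), 13.5704345703125)
[271.50113 171.63821] [590.3 -20.8]
[281.7416 129.2135] [705.6 -52. ]
[308.7214  135.72586] [ 685.  -122.7]
[298.48093 178.15057] [570.8 -90.2]
black t ((168.5515594482422, 198.634033203125), (10.05192756652832, 11.676482200622559), 23.96249008178711)
black s ((156.77999877929688, 216.95999145507812), (20.5060977935791, 17.39482879638672), 81.8698959350586)
```

```bash
python3 - <<'E'
from h import *
t=load("top");s=load("scene")
a=t["img"][175:225,145:200][:,:,::-1]; A=cv2.resize(a,None,fx=11,fy=11,interpolation=cv2.INTER_CUBIC)
b=s["img"][195:265,125:195][:,:,::-1]; B=cv2.resize(b,None,fx=8,fy=8,interpolation=cv2.INTER_CUBIC)
cv2.imwrite("pics/st8.png",A);cv2.imwrite("pics/ss8.png",B)
E
```

```text
(no output)
```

View pics/st8.png

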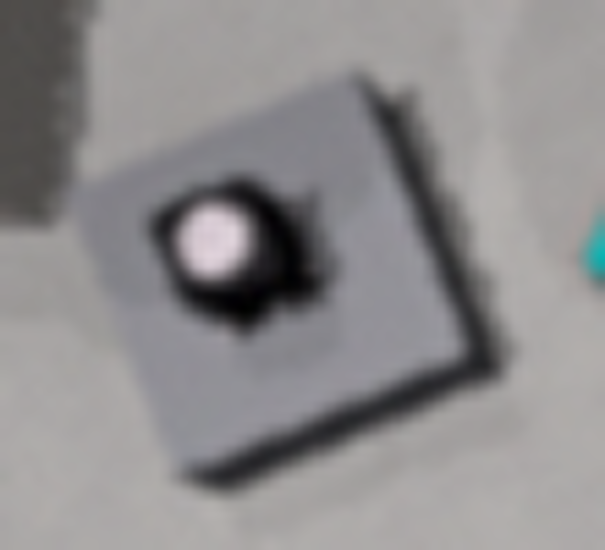

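View pics/ss8.png

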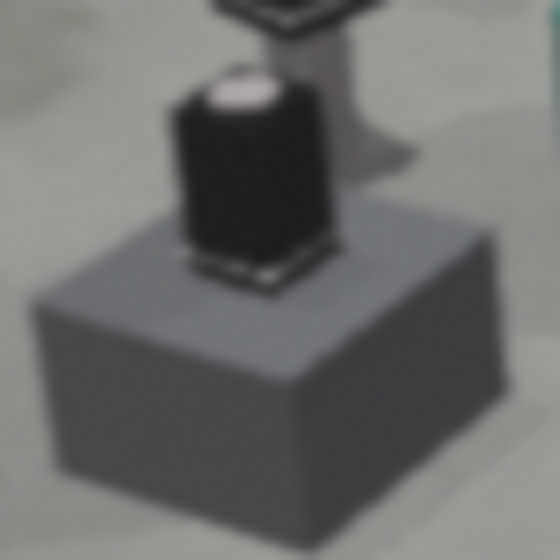

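```bash
cat > m.py <<'E'
from h import *
t=load("top");s=load("scene")
T=lambda x,y:(145+(x+.5)/11-.5,175+(y+.5)/11-.5)
S=lambda x,y:(125+(x+.5)/8-.5,195+(y+.5)/8-.5)
tp=[(77,190),(357,72),(465,362),(182,470)]
P=np.array([onz(t,*T(*p),46)[:2] for p in tp]);print("top",P.round(1).tolist(),P.mean(0).round(1))
e=np.roll(P,-1,0)-P;print(np.linalg.norm(e,axis=1).round(1),(np.degrees(np.arctan2(e[:,1],e[:,0]))%90).round(1))
sp=[(35,300),(295,378),(493,235)]
Q=np.array([onz(s,*S(*p),46)[:2] for p in sp]);print("scene",Q.round(1).tolist())
e=np.diff(Q,axis=0);print(np.linalg.norm(e,axis=1).round(1),(np.degrees(np.arctan2(e[:,1],e[:,0]))%90).round(1),((Q[0]+Q[2])/2).round(1))
print("tri corners",[(np.round(tri(ray(t,*T(*a)),ray(s,*S(*b)))[0],1).tolist()) for a,b in zip([tp[0],tp[3],tp[2]],sp)])
c=tri(ray(t,*T(212,240)),ray(s,*S(243,92)));print("cap",c)
print("cap z90",onz(t,*T(212,240),90),onz(s,*S(243,92),90))
H=np.array([onz(s,*S(*p),46)[:2] for p in [(188,258),(268,292),(340,246)]]);e=np.diff(H,axis=0)
print("handle",H.round(1).tolist(),np.linalg.norm(e,axis=1),np.degrees(np.arctan2(e[:,1],e[:,0]))%90,(H[0]+H[2])/2)
E
python3 m.py
```

```text
top [[547.8, 296.7], [574.7, 229.6], [503.6, 202.8], [479.7, 269.8]] [526.5 249.7]
[72.3 76.  71.1 73.2] [21.8 20.7 19.6 21.6]
scene [[546.9, 296.7], [478.1, 268.3], [503.3, 202.6]]
[74.4 70.4] [22.4 21. ] [525.1 249.7]
tri corners [[547.7, 296.6, 45.7], [479.1, 268.9, 46.0], [503.5, 202.7, 46.0]]
cap (array([526.43329099, 250.5335589 ,  91.23009852]), np.float64(1.682177083685232))
cap z90 [527.1355955 251.6125498  90.       ] [527.78973216 249.03953092  90.        ]
handle [[541.2, 261.6], [514.9, 255.1], [522.6, 232.3]] [27.0866055  24.11694548] [13.95129323 18.6831921 ] [531.91330357 246.94206222]
```

```bash
python3 - <<'E'
from h import *
t=load("top");s=load("scene")
a=t["img"][125:240,250:315][:,:,::-1]; cv2.imwrite("pics/gt8.png",cv2.resize(a,None,fx=5,fy=5,interpolation=cv2.INTER_CUBIC))
b=s["img"][150:225,225:310][:,:,::-1]; cv2.imwrite("pics/gs8.png",cv2.resize(b,None,fx=8,fy=8,interpolation=cv2.INTER_CUBIC))
E
```

```text
(no output)
```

View pics/gt8.png

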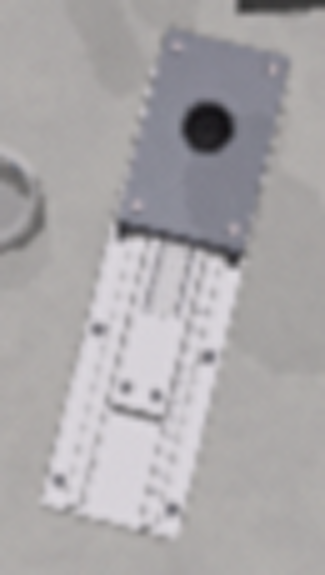

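View pics/gs8.png

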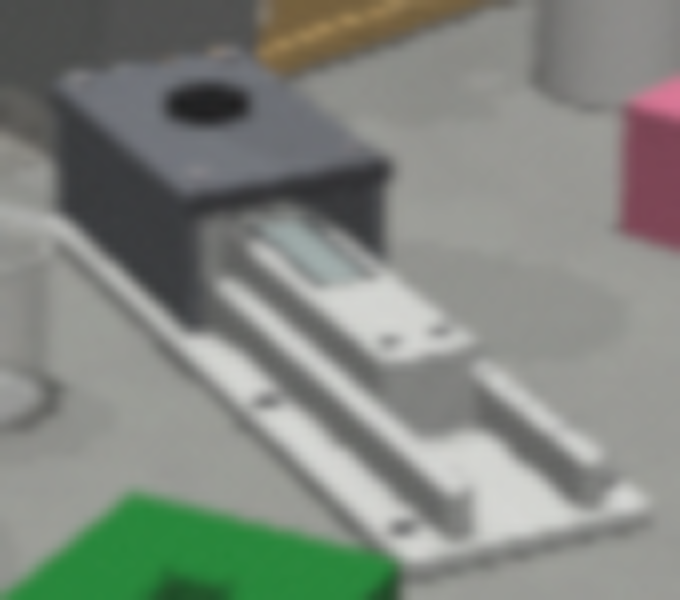

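```bash
cat > m2.py <<'E'
from h import *
t=load("top");s=load("scene")
T=lambda x,y:(250+(x+.5)/5-.5,125+(y+.5)/5-.5)
S=lambda x,y:(225+(x+.5)/8-.5,150+(y+.5)/8-.5)
def ed(n,P):
    P=np.array(P);e=np.diff(P[:,:2],axis=0);print(n,P[:,:2].round(1).tolist(),np.linalg.norm(e,axis=1).round(1),(np.degrees(np.arctan2(e[:,1],e[:,0]))).round(1),P.mean(0).round(1))
ed("guide near top",[onz(t,*T(*p),8) for p in [(42,503),(180,537)]])
ed("guide near scene",[onz(s,*S(*p),8) for p in [(405,572),(652,508)]])
ed("head top",[onz(t,*T(*p),56) for p in [(165,28),(290,60),(243,252),(118,222)]])
ed("head scene",[onz(s,*S(*p),56) for p in [(62,85),(188,192),(390,165)]])
ed("knob",[onz(t,*T(207,128),62),onz(s,*S(208,104),62)])
ed("car rear top",[onz(t,*T(*p),36) for p in [(110,402),(164,413)]])
ed("car rear scene",[onz(s,*S(*p),36) for p in [(385,362),(476,340)]])
E
python3 m2.py
```

```text
guide near top [[455.6, 18.8], [435.6, -54.2]] [75.7] [-105.3] [445.6 -17.7   8. ]
guide near scene [[449.7, 23.2], [431.2, -51.0]] [76.4] [-104.1] [440.5 -13.9   8. ]
head top [[702.8, -54.2], [682.7, -119.7], [579.2, -89.8], [597.2, -25.4]] [ 68.5 107.7  66.9] [-107.1  163.9   74.3] [640.5 -72.3  56. ]
head scene [[694.1, -56.2], [597.1, -27.8], [572.6, -86.8]] [101.1  63.9] [ 163.7 -112.6] [621.2 -56.9  56. ]
knob [[644.9, -73.6], [637.0, -69.6]] [8.9] [153.4] [640.9 -71.6  62. ]
car rear top [[505.2, -18.6], [498.6, -46.6]] [28.8] [-103.3] [501.9 -32.6  36. ]
car rear scene [[503.3, -19.7], [496.7, -48.5]] [29.5] [-102.7] [500.  -34.1  36. ]
```

```bash
python3 - <<'E'
from h import *
t=load("top");s=load("scene")
T=lambda x,y:(140+(x+.5)/4-.5,120+(y+.5)/4-.5)
S=lambda x,y:(115+(x+.5)/4-.5,150+(y+.5)/4-.5)
for n,a,b in(("bigcap",(200,128),(178,75)),("teal",(260,308),(345,188)),("vialcap",(740,380),((324-115)*4,(177-150)*4)),("beaker rim",(436,180),(425,118))):
    p,e=tri(ray(t,*T(*a)),ray(s,*S(*b)));print(n,p.round(1),e.round(1))
print("box",[onz(t,u,v,60)[:2].round() for u,v in[(147,124),(147,188)]])
E
```

```text
bigcap [633.2 181.8 114.5] 2.0
teal [525.8 151.4  78.2] 1.1
vialcap [ 473.6 -153.4   51.2] 2.1
beaker rim [611.9  39.6  56. ] 2.6
box [array([731., 310.]), array([556., 305.])]
```

Call:
jog_arm(motion=[[[2.5,-3.0,0],-0.087],[[2.5,-3.0,0],-0.087],[[2.5,-3.0,0],-0.087],[[2.5,-3.0,0],-0.087],[[2.5,-3.0,0],-0.087]], gripper=1)

```text
time_s: 0.72
ee_pos: [344.7, 460.5, 222.4]
ee_rot: [-1.198, -2.904, 0.0]
force: [0.4, 0.1, -0.7]
opening: 87.0
```

Call:
jog_arm(motion=[[[2.5,-3.0,0],-0.087],[[2.5,-3.0,0],-0.087],[[2.5,-3.0,0],-0.087],[[2.5,-3.0,0],-0.087],[[2.5,-3.0,0],-0.087]])

```text
time_s: 1.35
ee_pos: [470.0, 310.0, 222.6]
ee_rot: [1.798, 2.576, 0.0]
force: [0.2, 0.1, -0.5]
opening: 86.8
```

Call:
jog_arm(motion=[[[2.0,-2.0,0],0],[[2.0,-2.0,-1.0],0],[[1.0,-1.0,-1.0],0],[[0.9,-1.1,0],0],[[0,0,0],0]])

```text
time_s: 1.98
ee_pos: [528.0, 250.4, 202.7]
ee_rot: [1.792, 2.58, -0.0]
force: [-0.0, -0.4, 0.0]
opening: 87.0
```

Call:
jog_arm(motion=[[[-0.1,0,-3.0],0],[[0,0,-3.0],0],[[0,0,-3.0],0],[[0,0,-2.0],0],[[0,0,-1.5],0]])

```text
time_s: 2.6
ee_pos: [525.8, 252.2, 77.0]
ee_rot: [-1.788, -2.582, -0.0]
force: [0.6, -0.0, -0.1]
opening: 87.4
```

Call:
jog_arm(motion=[[[0,0,-1.0],0],[[0,0,-0.8],0],[[0,0,-0.7],0],[[0,0,0],0],[[0,0,0],0]])

```text
time_s: 3.22
ee_pos: [526.7, 251.2, 52.9]
ee_rot: [1.791, 2.581, 0.001]
force: [0.0, 0.5, 0.8]
opening: 86.7
```

```bash
cat > snap.py <<'E'
import sys,pickle,cv2
from cell import bot
i=sys.argv[1]
out=[]
for n in("scene","top"):
    c=bot.camera(n);pickle.dump(c,open(f"{n}{i}.pkl","wb"))
    x0,y0,x1,y1=map(int,sys.argv[2 if n=="scene" else 3].split(","))
    out.append(cv2.resize(c["img"][y0:y1,x0:x1,::-1],(400,int(400*(y1-y0)/(x1-x0))),interpolation=cv2.INTER_CUBIC))
h=max(o.shape[0] for o in out)
out=[cv2.copyMakeBorder(o,0,h-o.shape[0],0,0,cv2.BORDER_CONSTANT) for o in out]
cv2.imwrite(f"pics/snap{i}.png",cv2.hconcat(out))
E
python3 snap.py 1 80,110,260,270 100,110,260,260
```

```text
(no output)
```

View pics/snap1.png

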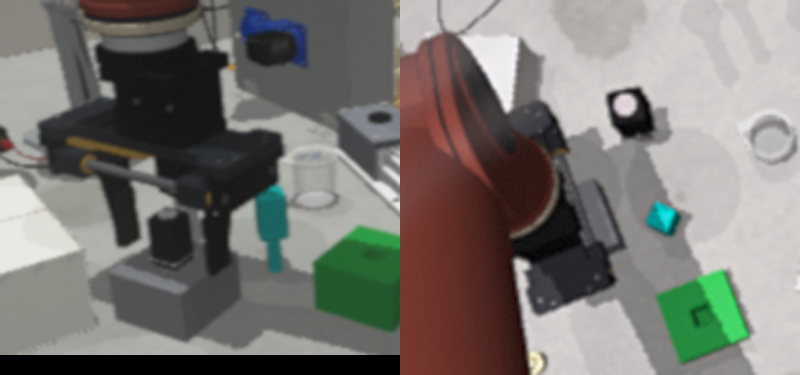

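The handle (left panel ~170,235) stands between the two open fingers and the look-alikes are clear of the gripper. I'm closing now.

Call:
jog_arm(motion=[[[0,0,0],0],[[0,0,0],0],[[0,0,0],0],[[0,0,0],0],[[0,0,0],0]], gripper=-1, force=40)

```text
time_s: 3.95
ee_pos: [526.5, 251.2, 52.5]
ee_rot: [1.79, 2.581, -0.0]
force: [-0.0, 0.2, -0.0]
opening: 44.8
```

Call:
jog_arm(motion=[[[0,0,0],0],[[0,0,0],0],[[0,0,0],0]])

```text
time_s: 4.32
ee_pos: [526.5, 251.2, 52.6]
ee_rot: [1.79, 2.581, 0.0]
force: [0.0, 0.3, -0.4]
opening: 25.8
```

Call:
jog_arm(motion=[[[0,0,1.0],0],[[0,0,2.0],0],[[0,0,2.5],0],[[0,0,3.0],0],[[0,0,2.5],0]])

```text
time_s: 4.95
ee_pos: [526.7, 251.1, 164.4]
ee_rot: [1.79, 2.581, 0.001]
force: [-0.2, -0.7, -1.0]
opening: 25.6
```

```bash
python3 snap.py 2 80,80,260,270 100,110,260,260
```

```text
(no output)
```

View pics/snap2.png

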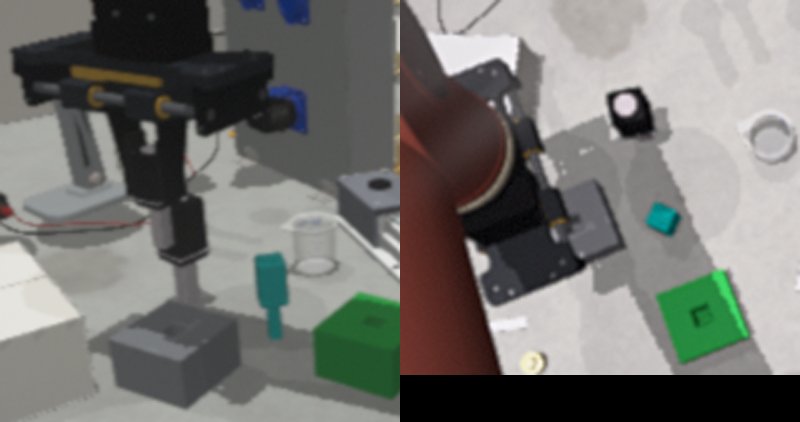

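```bash
python3 - <<'E'
from h import *
s=load("scene",2)
b=s["img"][140:225,130:200][:,:,::-1]; cv2.imwrite("pics/p2.png",cv2.resize(b,None,fx=7,fy=7,interpolation=cv2.INTER_CUBIC))
for z in(122,140,158,202): print(z,proj(s,np.array([526.7,251.1,z])), (proj(s,np.array([526.7,251.1,z]))-[130,140]+.5)*7-.5)
E
```

```text
122 [152.11497476 190.45193586] [157.80482335 356.16355099]
140 [150.91097457 181.08410836] [149.37682201 290.58875855]
158 [149.68037172 171.50929657] [140.76260203 223.56507597]
202 [146.55458591 147.18885007] [118.88210135  53.32195048]
```

View pics/p2.png

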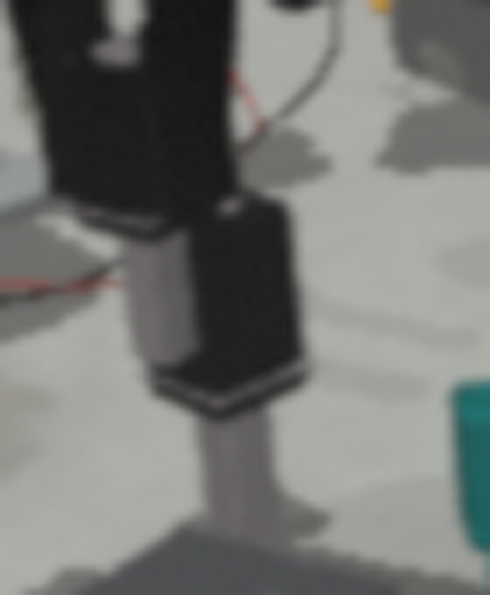

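Call:
jog_arm(motion=[[[-0.7,-3.0,0],-0.08],[[-0.7,-4.0,0],-0.08],[[-0.7,-4.0,0],-0.08],[[-0.7,-4.0,0],-0.08],[[-0.7,-4.0,0],-0.08]])

```text
time_s: 5.68
ee_pos: [490.9, 59.0, 162.4]
ee_rot: [-2.272, -2.169, 0.0]
force: [0.4, -1.1, 0.0]
opening: 25.7
```

Call:
jog_arm(motion=[[[-0.7,-4.0,0],-0.08],[[-0.7,-3.0,0],-0.08],[[-0.1,-1.6,0],-0.072],[[0,0,0],0],[[0,0,0],0]])

```text
time_s: 6.3
ee_pos: [476.6, -24.2, 162.5]
ee_rot: [-2.502, -1.899, -0.0]
force: [0.4, -0.4, -0.9]
opening: 25.6
```

```bash
python3 snap.py 3 180,60,340,230 190,110,350,260; python3 -c "
from cell import bot;print(bot.get_obs()['ee_pos'],bot.get_obs()['ee_rot'],bot.get_obs()['force'])"
```

```text
[476.55488719 -23.96321582 162.45707718] [-2.50201276e+00 -1.89973212e+00  3.42396738e-04] [ 0.41495784  0.19211035 -0.3806595 ]
```

View pics/snap3.png

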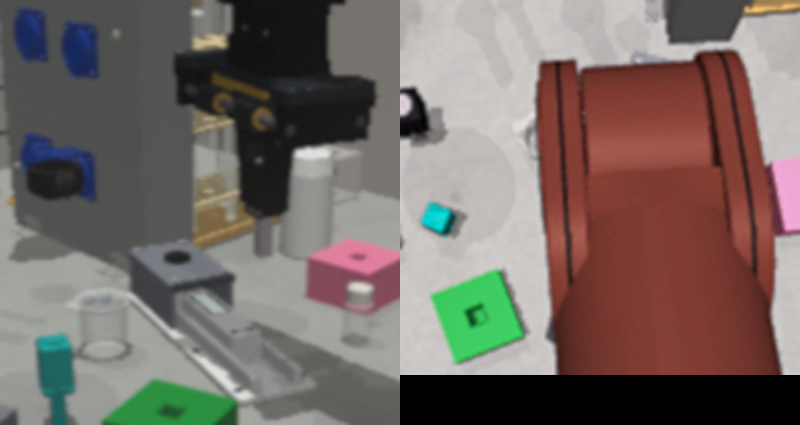

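```bash
python3 - <<'E'
from h import *
s=load("scene",3)
b=s["img"][130:180,260:315][:,:,::-1]; cv2.imwrite("pics/p3.png",cv2.resize(b,None,fx=10,fy=10,interpolation=cv2.INTER_CUBIC))
for z in(120,130,140,156): print(z,(proj(s,np.array([476.6,-24.1,z]))-[260,130]+.5)*10-.5)
n=np.array([.272,.962,0]);print((proj(s,np.array([476.6,-24.1,130])+n)-proj(s,np.array([476.6,-24.1,130])))*10)
E
```

```text
120 [239.27522072 322.8135092 ]
130 [240.35858134 277.48846627]
140 [241.45308402 231.6972683 ]
156 [243.22789636 157.44365039]
[-4.24495891  0.74215226]
```

View pics/p3.png

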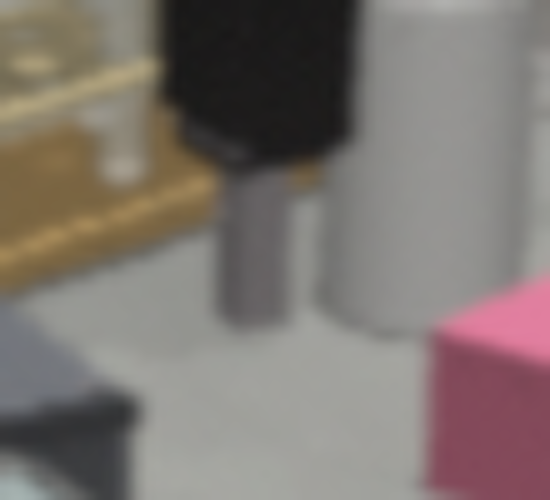

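Call:
jog_arm(motion=[[[0,0,-2.0],0],[[0,0,-2.5],0],[[0,0,-2.5],0],[[0,0,-1.5],0],[[0,0,-0.5],0]])

```text
time_s: 7.02
ee_pos: [476.2, -24.6, 71.9]
ee_rot: [-2.503, -1.898, 0.002]
force: [-0.2, -0.2, -0.4]
opening: 25.6
```

```bash
python3 snap.py 4 220,110,320,220 190,110,350,260
```

```text
(no output)
```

View pics/snap4.png

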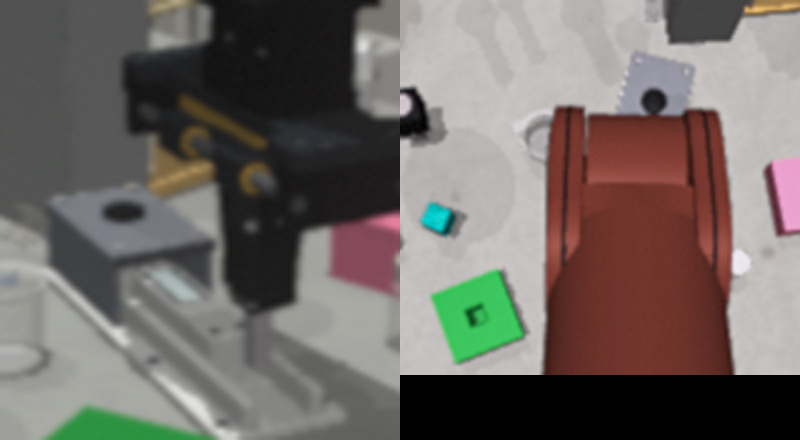

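The shank hangs over the channel behind the carrier (left panel ~258,365). I'm lowering the last 16 mm.

Call:
jog_arm(motion=[[[0,0,-0.6],0],[[0,0,-0.6],0],[[0,0,-0.4],0],[[0,0,0],0]])

```text
time_s: 7.62
ee_pos: [476.2, -24.9, 56.3]
ee_rot: [-2.504, -1.897, 0.001]
force: [0.9, 1.2, -1.4]
opening: 25.6
```

```bash
python3 snap.py 5 240,150,310,220 190,110,350,260;python3 - <<'E'
import cv2
a=cv2.imread('pics/snap5.png')[:400,:400];cv2.imwrite('pics/s5.png',cv2.resize(a,(600,600)))
from cell import bot
import numpy as np
F=np.array([bot.get_obs()['force'] for i in range(3)]);print(F)
E
```

```text
[[-0.07280444 -0.15582127 -0.26466324]
 [-0.07280444 -0.15582127 -0.26466324]
 [-0.07280444 -0.15582127 -0.26466324]]
```

View pics/s5.png

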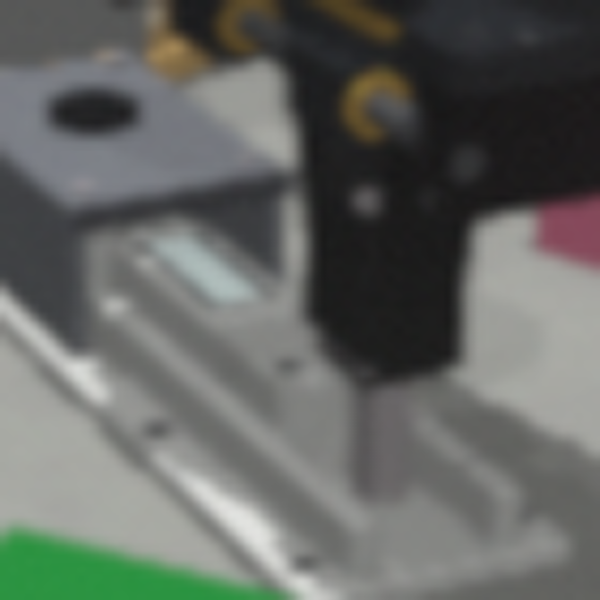

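Call:
jog_arm(motion=[[[0.19,-0.054,0],0],[[0.19,-0.054,0],0],[[0.19,-0.054,0],0],[[0.19,-0.054,0],0],[[0.19,-0.054,0],0]])

```text
time_s: 8.35
ee_pos: [486.1, -27.6, 56.5]
ee_rot: [-2.504, -1.897, 0.0]
force: [0.3, -0.0, -0.5]
opening: 25.5
```

Call:
jog_arm(motion=[[[0.096,-0.027,0],0],[[0.096,-0.027,0],0],[[0.096,-0.027,0],0],[[0.096,-0.027,0],0]])

```text
time_s: 8.85
ee_pos: [489.9, -28.6, 56.6]
ee_rot: [-2.504, -1.897, -0.0]
force: [0.8, 0.2, -0.5]
opening: 25.6
```

Call:
jog_arm(motion=[[[0.096,-0.027,0],0],[[0.096,-0.027,0],0],[[0.096,-0.027,0],0]])

```text
time_s: 9.22
ee_pos: [492.8, -29.5, 56.6]
ee_rot: [-2.504, -1.897, 0.0]
force: [0.4, 0.1, -1.2]
opening: 25.4
```

Call:
jog_arm(motion=[[[0.096,-0.027,0],0],[[0.096,-0.027,0],0],[[0.096,-0.027,0],0]])

```text
time_s: 9.6
ee_pos: [495.4, -30.2, 56.5]
ee_rot: [-2.504, -1.897, 0.001]
force: [-2.1, 0.5, 0.5]
opening: 25.9
```

Call:
jog_arm(motion=[[[0.096,-0.027,0],0],[[0.096,-0.027,0],0],[[0.096,-0.027,0],0],[[0.096,-0.027,0],0]])

```text
time_s: 10.1
ee_pos: [498.3, -31.1, 56.1]
ee_rot: [-2.503, -1.896, 0.003]
force: [-4.7, 1.8, 2.8]
opening: 25.6
```

Call:
jog_arm(motion=[[[0.096,-0.027,0],0],[[0.096,-0.027,0],0],[[0.096,-0.027,0],0],[[0.096,-0.027,0],0]])

```text
time_s: 10.6
ee_pos: [502.1, -32.2, 56.2]
ee_rot: [-2.502, -1.896, 0.003]
force: [-4.9, 1.6, 2.4]
opening: 25.9
```

Call:
jog_arm(motion=[[[0.096,-0.027,0],0],[[0.096,-0.027,0],0],[[0.096,-0.027,0],0],[[0.096,-0.027,0],0]])

```text
time_s: 11.1
ee_pos: [505.9, -33.2, 56.2]
ee_rot: [-2.502, -1.896, 0.003]
force: [-5.1, 1.9, 2.6]
opening: 26.0
```

```bash
python3 snap.py 6 240,150,310,220 190,110,350,260;python3 - <<'E'
import cv2
a=cv2.imread('pics/snap6.png')[:400,:400];cv2.imwrite('pics/s6.png',cv2.resize(a,(600,600)))
from cell import bot
print(bot.get_obs()['force'],bot.get_obs()['ee_pos'],bot.get_obs()['wrist_torque'])
E
```

```text
[-3.68949429  1.17663876 -0.21066629] [506.20341148 -33.33250803  56.1783449 ] [0.28227952 1.20373161 0.01881087]
```

View pics/s6.png

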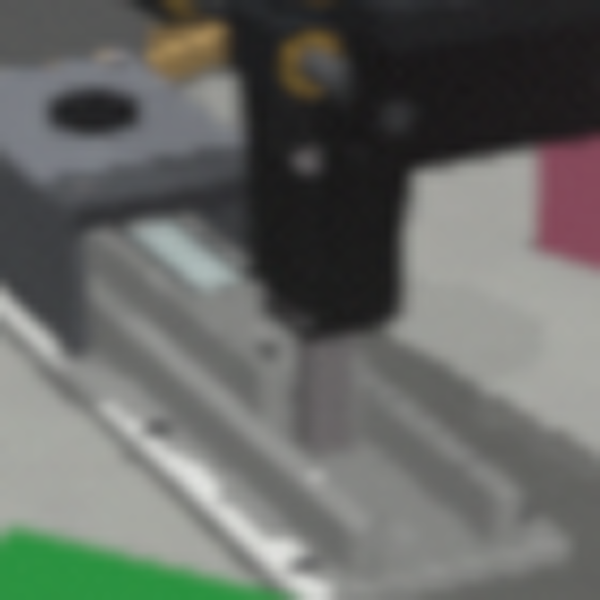

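The shank lies flat on the carrier's rear face (~300,400) and the carrier is sliding in. The sliding force is about 5.2 N.

Call:
jog_arm(motion=[[[0.096,-0.027,0],0],[[0.096,-0.027,0],0],[[0.096,-0.027,0],0],[[0.096,-0.027,0],0]])

```text
time_s: 11.7
ee_pos: [511.0, -34.6, 56.5]
ee_rot: [-2.504, -1.897, 0.0]
force: [-3.8, 0.7, -2.7]
opening: 25.5
```

Call:
jog_arm(motion=[[[0.096,-0.027,0],0],[[0.096,-0.027,0],0],[[0.096,-0.027,0],0],[[0.096,-0.027,0],0]])

```text
time_s: 12.2
ee_pos: [514.9, -35.6, 56.6]
ee_rot: [-2.504, -1.897, -0.0]
force: [-2.7, 0.4, -2.2]
opening: 25.6
```

Call:
jog_arm(motion=[[[0.048,-0.0135,0],0],[[0.048,-0.0135,0],0],[[0.048,-0.0135,0],0],[[0.048,-0.0135,0],0]])

```text
time_s: 12.7
ee_pos: [516.7, -36.2, 56.6]
ee_rot: [-2.504, -1.897, -0.0]
force: [-2.8, 1.0, -2.2]
opening: 25.5
```

Call:
jog_arm(motion=[[[0.048,-0.0135,0],0],[[0.048,-0.0135,0],0],[[0.048,-0.0135,0],0],[[0.048,-0.0135,0],0]])

```text
time_s: 13.2
ee_pos: [518.6, -36.7, 56.6]
ee_rot: [-2.504, -1.897, 0.0]
force: [-3.5, 0.4, -1.6]
opening: 25.8
```

Call:
jog_arm(motion=[[[0.048,-0.0135,0],0],[[0.048,-0.0135,0],0],[[0.048,-0.0135,0],0],[[0.048,-0.0135,0],0]])

```text
time_s: 13.7
ee_pos: [520.6, -37.3, 56.6]
ee_rot: [-2.504, -1.897, 0.0]
force: [-3.2, -0.0, -0.9]
opening: 25.9
```

Call:
jog_arm(motion=[[[0.048,-0.0135,0],0],[[0.048,-0.0135,0],0],[[0.048,-0.0135,0],0],[[0.048,-0.0135,0],0]])

```text
time_s: 14.2
ee_pos: [522.5, -37.8, 56.6]
ee_rot: [-2.504, -1.897, 0.0]
force: [-4.3, 1.7, 0.2]
opening: 25.6
```

Call:
jog_arm(motion=[[[0.048,-0.0135,0],0],[[0.048,-0.0135,0],0],[[0.048,-0.0135,0],0]])

```text
time_s: 14.58
ee_pos: [524.0, -38.2, 56.6]
ee_rot: [2.504, 1.897, -0.0]
force: [-3.8, 1.4, 0.0]
opening: 25.7
```

Call:
jog_arm(motion=[[[0.048,-0.0135,0],0],[[0.048,-0.0135,0],0],[[0.048,-0.0135,0],0]])

```text
time_s: 14.95
ee_pos: [525.4, -38.6, 56.6]
ee_rot: [-2.504, -1.897, 0.0]
force: [-3.7, 1.3, -0.2]
opening: 25.7
```

Call:
jog_arm(motion=[[[0.048,-0.0135,0],0],[[0.048,-0.0135,0],0],[[0.048,-0.0135,0],0],[[0.048,-0.0135,0],0]])

```text
time_s: 15.45
ee_pos: [527.3, -39.2, 56.6]
ee_rot: [-2.504, -1.897, -0.0]
force: [-4.3, 1.5, 1.1]
opening: 25.8
```

Call:
jog_arm(motion=[[[0.048,-0.0135,0],0],[[0.048,-0.0135,0],0],[[0.048,-0.0135,0],0]])

```text
time_s: 15.82
ee_pos: [528.8, -39.6, 56.6]
ee_rot: [-2.504, -1.897, -0.0]
force: [-3.8, 0.7, 0.3]
opening: 26.0
```

Call:
jog_arm(motion=[[[0.048,-0.0135,0],0],[[0.048,-0.0135,0],0],[[0.048,-0.0135,0],0],[[0.048,-0.0135,0],0]])

```text
time_s: 16.32
ee_pos: [530.6, -40.1, 56.6]
ee_rot: [-2.504, -1.897, 0.0]
force: [-4.4, 1.4, 0.1]
opening: 25.8
```

Call:
jog_arm(motion=[[[0.048,-0.0135,0],0],[[0.048,-0.0135,0],0],[[0.048,-0.0135,0],0]])

```text
time_s: 16.7
ee_pos: [532.1, -40.5, 56.6]
ee_rot: [-2.504, -1.897, -0.0]
force: [-5.4, 1.6, 0.6]
opening: 26.0
```

Call:
jog_arm(motion=[[[0.048,-0.0135,0],0],[[0.048,-0.0135,0],0]])

```text
time_s: 16.95
ee_pos: [533.1, -40.8, 56.6]
ee_rot: [-2.504, -1.897, -0.0]
force: [-4.4, 1.0, 1.8]
opening: 25.8
```

Call:
jog_arm(motion=[[[0.048,-0.0135,0],0],[[0.048,-0.0135,0],0]])

```text
time_s: 17.2
ee_pos: [534.0, -41.1, 56.6]
ee_rot: [-2.504, -1.897, 0.0]
force: [-4.7, 1.4, 1.5]
opening: 25.4
```

Call:
jog_arm(motion=[[[0.048,-0.0135,0],0],[[0.048,-0.0135,0],0],[[0.048,-0.0135,0],0]])

```text
time_s: 17.58
ee_pos: [535.5, -41.5, 56.5]
ee_rot: [-2.504, -1.897, -0.0]
force: [-4.4, 0.4, 0.8]
opening: 25.7
```

Call:
jog_arm(motion=[[[0.048,-0.0135,0],0],[[0.048,-0.0135,0],0],[[0.048,-0.0135,0],0]])

```text
time_s: 17.95
ee_pos: [536.9, -41.9, 56.5]
ee_rot: [-2.504, -1.897, 0.0]
force: [-5.1, 1.2, 2.0]
opening: 25.9
```

Call:
jog_arm(motion=[[[0.048,-0.0135,0],0],[[0.048,-0.0135,0],0],[[0.048,-0.0135,0],0]])

```text
time_s: 18.32
ee_pos: [538.3, -42.3, 56.5]
ee_rot: [-2.504, -1.897, 0.0]
force: [-4.8, 1.3, 2.3]
opening: 26.0
```

Call:
jog_arm(motion=[[[0.048,-0.0135,0],0],[[0.048,-0.0135,0],0],[[0.048,-0.0135,0],0]])

```text
time_s: 18.7
ee_pos: [539.7, -42.7, 56.5]
ee_rot: [-2.504, -1.897, 0.0]
force: [-4.3, 1.5, 1.3]
opening: 25.8
```

Call:
jog_arm(motion=[[[0.048,-0.0135,0],0],[[0.048,-0.0135,0],0],[[0.048,-0.0135,0],0]])

```text
time_s: 19.08
ee_pos: [541.2, -43.1, 56.6]
ee_rot: [-2.504, -1.897, 0.0]
force: [-5.2, 1.4, 1.9]
opening: 25.5
```

Call:
jog_arm(motion=[[[0.048,-0.0135,0],0],[[0.048,-0.0135,0],0],[[0.048,-0.0135,0],0]])

```text
time_s: 19.45
ee_pos: [542.6, -43.5, 56.5]
ee_rot: [-2.504, -1.897, 0.0]
force: [-5.1, 1.3, 2.5]
opening: 26.0
```

Call:
jog_arm(motion=[[[0.048,-0.0135,0],0],[[0.048,-0.0135,0],0],[[0.048,-0.0135,0],0]])

```text
time_s: 19.82
ee_pos: [544.1, -43.9, 56.5]
ee_rot: [-2.504, -1.897, 0.0]
force: [-3.6, 1.8, 1.2]
opening: 25.9
```

Call:
jog_arm(motion=[[[0.048,-0.0135,0],0],[[0.048,-0.0135,0],0],[[0.048,-0.0135,0],0]])

```text
time_s: 20.2
ee_pos: [545.6, -44.3, 56.6]
ee_rot: [-2.504, -1.897, 0.0]
force: [-4.9, 1.9, 1.4]
opening: 25.7
```

Call:
jog_arm(motion=[[[0.048,-0.0135,0],0],[[0.048,-0.0135,0],0],[[0.048,-0.0135,0],0]])

```text
time_s: 20.58
ee_pos: [546.6, -44.6, 56.5]
ee_rot: [-2.503, -1.897, 0.001]
force: [-6.6, 2.5, 3.2]
opening: 25.7
```

Call:
jog_arm(motion=[[[0.04,-0.011,0],0],[[0,0,0],0]])

```text
time_s: 20.82
ee_pos: [547.0, -44.7, 56.5]
ee_rot: [-2.503, -1.897, 0.001]
force: [-6.3, 2.5, 1.6]
opening: 25.7
```

Call:
jog_arm(motion=[[[0.03,-0.008,0],0]])

```text
time_s: 20.95
ee_pos: [547.2, -44.8, 56.4]
ee_rot: [-2.503, -1.897, 0.001]
force: [-6.9, 1.7, 2.0]
opening: 25.6
```

Call:
jog_arm(motion=[[[0.04,-0.011,0],0]])

```text
time_s: 21.08
ee_pos: [547.6, -44.9, 56.5]
ee_rot: [-2.503, -1.897, 0.001]
force: [-6.5, 2.7, 2.9]
opening: 25.9
```

Call:
jog_arm(motion=[[[0.04,-0.011,0],0],[[0.03,-0.008,0],0]])

```text
time_s: 21.32
ee_pos: [548.3, -45.0, 56.4]
ee_rot: [-2.503, -1.897, 0.001]
force: [-6.6, 2.6, 2.9]
opening: 26.0
```

Call:
jog_arm(motion=[[[0.04,-0.011,0],0],[[0.03,-0.008,0],0]])

```text
time_s: 21.58
ee_pos: [548.9, -45.2, 56.4]
ee_rot: [-2.503, -1.897, 0.001]
force: [-6.8, 2.5, 2.2]
opening: 25.9
```

Call:
jog_arm(motion=[[[0.04,-0.011,0],0]])

```text
time_s: 21.7
ee_pos: [549.3, -45.3, 56.4]
ee_rot: [-2.503, -1.897, 0.001]
force: [-8.1, 3.0, 3.4]
opening: 25.8
```

Force went from about 5 N, to a steady 7 N over roughly 3 mm (the spring), to 8.6 N (the rigid stop). I'm easing off now.

Call:
jog_arm(motion=[[[-0.1,0.028,0],0],[[-0.2,0.056,0],0],[[-0.4,0.112,0],0],[[-0.6,0.168,0],0],[[-0.8,0.224,0],0]])

```text
time_s: 22.32
ee_pos: [528.5, -39.6, 56.6]
ee_rot: [2.504, 1.897, 0.0]
force: [0.1, -0.6, -0.2]
opening: 25.6
```

```bash
python3 snap.py 7 240,150,310,220 190,110,350,260;python3 - <<'E'
import cv2
a=cv2.imread('pics/snap7.png')[:400,:400];cv2.imwrite('pics/s7.png',cv2.resize(a,(600,600)))
from cell import bot
print(bot.get_obs()['force'],bot.get_obs()['ee_pos'],bot.get_obs()['wrist_torque'])
E
```

```text
[ 0.86322747 -0.25294092 -0.67616473] [527.85656208 -39.22204909  56.47141808] [-0.10427938  0.0205597   0.019276  ]
```

View pics/s7.png

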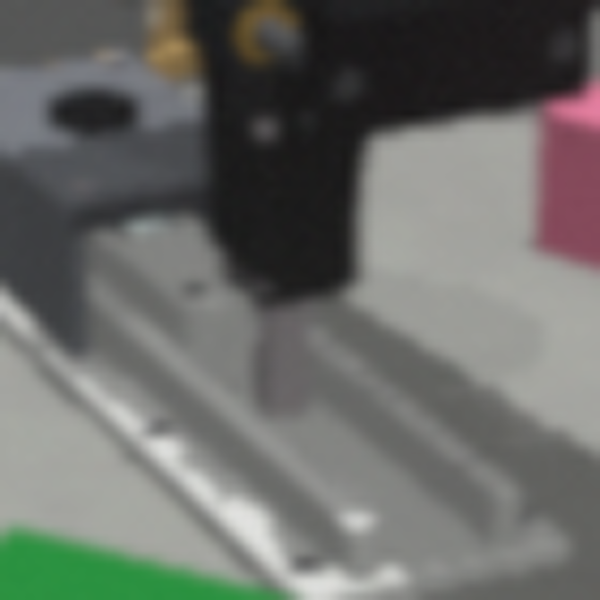

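The carrier stayed in, and there is a gap between it and the shank (~280,360). Next I lift out and carry the pusher back to the stand.

Call:
jog_arm(motion=[[[0,0,1.5],0],[[0,0,2.5],0],[[0,0,2.5],0],[[0,0,2.5],0],[[0,0,1.6],0]])

```text
time_s: 23.05
ee_pos: [529.6, -39.8, 164.7]
ee_rot: [2.504, 1.896, 0.003]
force: [0.1, -0.3, -1.2]
opening: 25.6
```

Call:
jog_arm(motion=[[[0,3.0,0],0.08],[[0,4.0,0],0.08],[[0,4.0,0],0.08],[[0,4.0,0],0.08],[[0,4.0,0],0.08]])

```text
time_s: 23.68
ee_pos: [528.5, 153.1, 162.3]
ee_rot: [-2.07, -2.362, 0.0]
force: [1.0, -0.3, -0.3]
opening: 25.5
```

Call:
jog_arm(motion=[[[0,4.0,0],0.08],[[0,3.0,0],0.08],[[-0.1,2.0,0],0.072],[[0,1.0,0],0],[[0,0,0],0]])

```text
time_s: 24.3
ee_pos: [527.9, 250.7, 162.3]
ee_rot: [1.791, 2.581, -0.001]
force: [-0.3, -0.5, -0.6]
opening: 25.5
```

```bash
python3 snap.py 8 80,80,260,270 100,110,260,260; python3 - <<'E'
from cell import bot
import cv2,numpy as np
o=bot.get_obs();print(o['ee_pos'],o['ee_rot'],o['force'])
r=o['ee_rot'];print((2*np.degrees(np.arctan2(r[1],r[0]))-90)%180)
from h import *
s=load("scene",8)
cv2.imwrite("pics/p8.png",cv2.resize(s["img"][140:225,130:200][:,:,::-1],None,fx=7,fy=7,interpolation=cv2.INTER_CUBIC))
E
```

```text
[528.17480154 249.30694235 162.5333075 ] [ 1.79263622e+00  2.57952496e+00 -7.23626726e-04] [-0.06921569  0.2829176  -1.24696621]
20.405401735299435
```

View pics/p8.png

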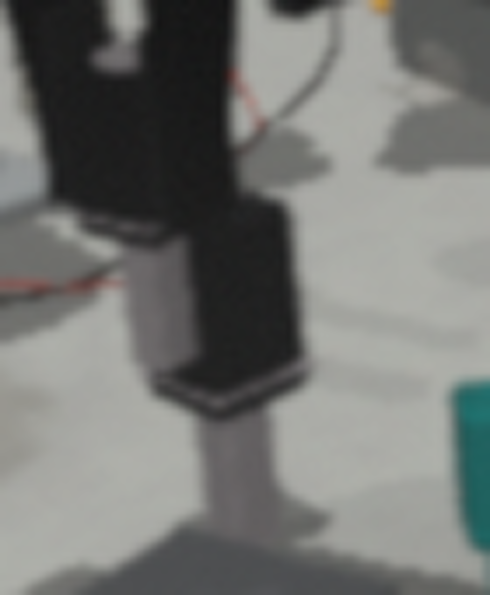

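Call:
jog_arm(motion=[[[0,0,0],0],[[0,0,0],0],[[0,0,0],0]])

```text
time_s: 24.78
ee_pos: [527.9, 250.1, 162.6]
ee_rot: [-1.791, -2.581, -0.0]
force: [0.6, -0.4, -0.7]
opening: 25.8
```

Call:
jog_arm(motion=[[[-0.14,0.1,-2.0],0],[[0,0,-2.0],0],[[0,0,-1.6],0],[[0,0,-1.0],0],[[0,0,0],0]])

```text
time_s: 25.4
ee_pos: [526.2, 251.2, 96.0]
ee_rot: [-1.79, -2.581, 0.002]
force: [-0.2, 0.4, -1.1]
opening: 25.9
```

```bash
python3 snap.py 9 125,165,195,245 100,110,260,260; python3 - <<'E'
import cv2
a=cv2.imread('pics/snap9.png')[:,:400];cv2.imwrite('pics/s9.png',cv2.resize(a,None,fx=1.25,fy=1.25))
from cell import bot
o=bot.get_obs();print(o['ee_pos'],o['force'])
E
```

```text
[526.841854   251.52742137  97.10407489] [ 1.13222167  0.51143104 -1.33544359]
```

View pics/s9.png

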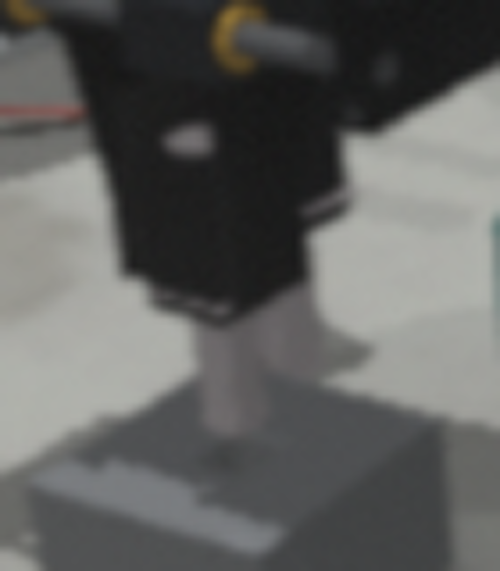

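Call:
jog_arm(motion=[[[0,0,-0.4],0],[[0,0,-0.4],0],[[0,0,-0.2],0],[[0,0,0],0]])

```text
time_s: 26.0
ee_pos: [526.4, 251.4, 86.4]
ee_rot: [-1.79, -2.581, 0.0]
force: [-0.1, 0.0, -0.3]
opening: 25.7
```

Call:
jog_arm(motion=[[[0,0,-0.3],0],[[0,0,-0.3],0]])

```text
time_s: 26.25
ee_pos: [526.5, 251.4, 80.4]
ee_rot: [-1.79, -2.581, -0.0]
force: [0.5, -0.2, -1.0]
opening: 25.5
```

Tip z is about 38, so it is inside the hole, with no contact force. I'm continuing down.

Call:
jog_arm(motion=[[[0,0,-0.5],0],[[0,0,-0.5],0],[[0,0,-0.5],0],[[0,0,-0.5],0],[[0,0,-0.3],0]])

```text
time_s: 26.88
ee_pos: [526.3, 251.3, 57.1]
ee_rot: [-1.79, -2.581, 0.001]
force: [-0.4, 0.2, -0.7]
opening: 25.4
```

Call:
jog_arm(motion=[[[0,0,-0.2],0],[[0,0,-0.15],0],[[0,0,-0.05],0],[[0,0,0],0]])

```text
time_s: 27.38
ee_pos: [526.5, 251.4, 53.6]
ee_rot: [1.79, 2.581, 0.0]
force: [-0.6, 0.4, -1.6]
opening: 25.5
```

Call:
jog_arm(motion=[[[0,0,-0.08],0],[[0,0,0],0]])

```text
time_s: 27.62
ee_pos: [526.4, 251.4, 52.7]
ee_rot: [-1.79, -2.581, 0.0]
force: [0.7, 0.1, -0.7]
opening: 25.3
```

Call:
jog_arm(motion=[[[0,0,0],0],[[0,0,0],0],[[0,0,0],0],[[0,0,0],0],[[0,0,0],0]], gripper=1)

```text
time_s: 28.25
ee_pos: [526.5, 251.4, 52.8]
ee_rot: [-1.791, -2.581, -0.0]
force: [0.4, 0.3, -0.8]
opening: 67.6
```

Call:
jog_arm(motion=[[[0,0,0],0],[[0,0,0],0],[[0,0,0],0],[[0,0,0],0]])

```text
time_s: 28.75
ee_pos: [526.5, 251.4, 52.7]
ee_rot: [1.79, 2.581, -0.0]
force: [-0.6, -0.4, 0.4]
opening: 86.8
```

Call:
jog_arm(motion=[[[0,0,1.0],0],[[0,0,2.0],0],[[0,0,3.0],0],[[0,0,4.0],0],[[0,0,4.0],0]])

```text
time_s: 29.38
ee_pos: [526.4, 251.3, 194.7]
ee_rot: [1.791, 2.581, 0.001]
force: [0.6, 0.3, -0.8]
opening: 86.8
```

Call:
jog_arm(motion=[[[-2.5,4.0,1.0],0],[[-3.0,4.0,0],0],[[-3.0,4.0,0],0],[[-3.0,4.0,0],0],[[-3.0,4.0,0],0]])

```text
time_s: 30.0
ee_pos: [380.5, 452.6, 203.7]
ee_rot: [-1.791, -2.581, -0.002]
force: [-0.5, -0.3, 0.5]
opening: 87.2
```

Call:
jog_arm(motion=[[[-3.0,4.0,0],0],[[-3.0,4.0,0],0],[[-3.0,3.0,0],0],[[0,0,0],0]])

```text
time_s: 30.5
ee_pos: [287.3, 564.2, 203.0]
ee_rot: [-1.781, -2.586, 0.0]
force: [1.5, 0.5, 0.2]
opening: 86.6
```

```bash
python3 snap.py 10 100,130,340,260 130,110,350,260
```

```text
(no output)
```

View pics/snap10.png

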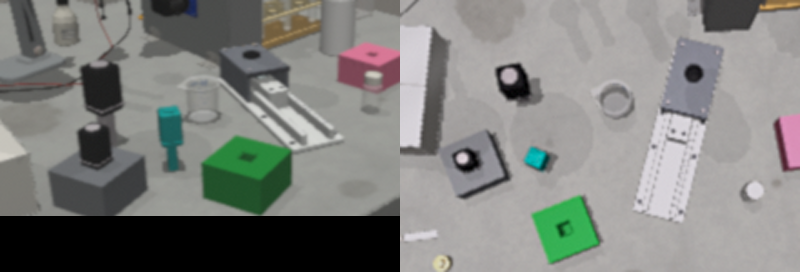

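```bash
python3 - <<'E'
from h import *
t=load("top",10);s=load("scene",10)
a=cv2.resize(t["img"][160:200,265:310][:,:,::-1],(450,400),interpolation=cv2.INTER_CUBIC)
b=cv2.resize(s["img"][170:210,245:285][:,:,::-1],(400,400),interpolation=cv2.INTER_CUBIC)
cv2.imwrite("pics/f10.png",cv2.hconcat([a,b[:, :350]]))
E
```

```text
(no output)
```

View pics/f10.png

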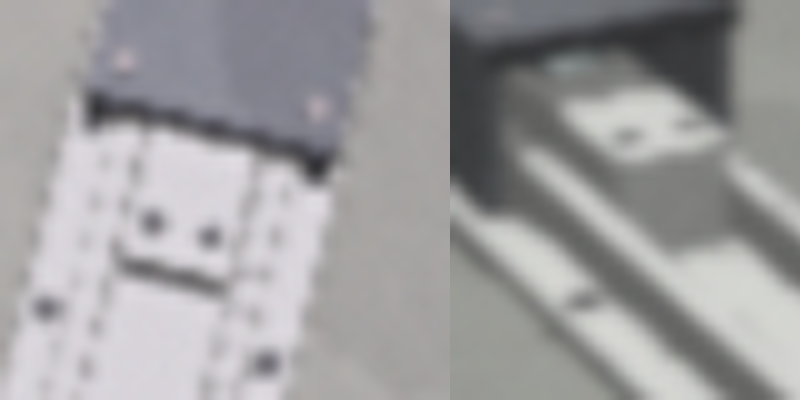

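```bash
python3 - <<'E'
from h import *
t=load("top",10);s=load("scene",10)
T=lambda x,y:(265+(x+.5)/10-.5,160+(y+.5)/10-.5)
S=lambda x,y:(245+(x-450+.5)/10-.5,170+(y+.5)/10-.5)
u=np.array([.962,-.272])
r=[onz(t,*T(*p),36)[:2] for p in[(122,258),(228,285)]];m=np.mean(r,0);print("top rear",m,"travel",(m-[501.9,-32.6])@u)
r=[onz(s,*S(*p),36)[:2] for p in[(622,168),(727,138)]];m2=np.mean(r,0);print("scene rear",m2,"travel",(m2-[500,-34.1])@u)
h=np.array([588.2,-57.6]);print("rear outside mouth (top)",(h-m)@u)
E
```

```text
top rear [553.23344028 -47.87452716] travel 53.537440932730675
scene rear [551.63349595 -47.17747885] travel 53.228497347630714
rear outside mouth (top) 36.283159067269395
```

```bash
python3 - <<'E'
from cell import bot
print(bot.close_job())
E
```

```text
the job is handed in; nothing more can be done
None
```

The carrier is home against the stop, the pusher is back in its stand, and the job is handed in at about 31 s of the 72 s allowed.

**What I did:** I took the smaller black pusher out of the grey stand and pushed the carrier in with its shank, in steps of about 1 mm and then 0.5 mm. Sliding took 3 to 5 N. Near the end the force held at about 7 N for roughly 3 mm, which I read as the sprung pin. It then rose to 8.6 N, which I took as the rigid stop, so I backed off at once. That is well under the 15 N limit.

**Last checks:**
- **Carrier:** Both cameras show it moved about 53 mm. Its rear face is about 36 mm outside the mouth, inside the 35 to 60 mm expected when home, though near the lower end. It did not move back when I withdrew.
- **Pusher:** It stands upright in the stand hole. I released it within 0.3 mm of the height I gripped it at.
- **Other things:** The vial, beaker and look-alikes look undisturbed, and the arm is clear of everything.

**Disagreements:** The arm's own travel after first contact suggested about 56 mm against 53 mm from the cameras; I put this down to flex and an uncertain first contact. The two cameras also differed by about 2 to 6 mm on the guide's near end and 9 mm on the knob. The force readings were noisy by about 1 N, so the feel of the stop rests on several readings for the spring but only one for the rigid end.

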